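# Snap the marker into its bench clip

### The job

Put the thick felt marker away in the spring clip on the bench: lay it level over the two forks of the clip, roughly centred lengthwise, and push it down from above past the sprung jaw until it sits fully home and the jaw has closed over it. Let go of it and leave it there.

Things in the scene. Friction and masses are not known exactly. Their poses are not given: they have to be found in the camera images.
- marker_mid (a point): Centre of the felt marker: a round pen 18 mm thick, 138 mm long, flat ends, about 20 g, lying flat (centre 9 mm above the bench). Much thicker than the pencil, and without the bare metal shank of the screwdriver; it may lie in any of their places. x runs along the pen; y and z turn with it as it rolls.
- clip_seat (a point): Where the marker's centre sits when home in the clip, 40 mm above the bench. y along the seated pen, z up, x from the fixed cheeks to the jaw. Two steel forks, 12 mm wide, at y = -45 and +45 mm on a fixed wooden base (84 x 136 x 8 mm). Cheek faces at x = -10. Between the forks 78 mm are open down to 17 mm above the bench, room for a gripper holding the pen's middle.
- clip_mouth (a point): Centre of the clip's flared mouth, 44 mm wide across, 70 mm above the bench, the top of the forks; axes as clip_seat. The throat below (49 mm above the bench) is 15 mm wide until the jaw gives way. The pen meets the jaw with its centre about 16 mm above clip_seat; pushing it down from there to clip_seat takes 5 to 10 N; its own weight does not do it. The steel is slippery.
- clip_jaw (a joint): Angle in rad of the sprung jaw, one steel part with two fingers on the clip's +x side, hinged low on the base about the clip's y axis. 0 is closed; it grows as the jaw swings away from the cheeks (at most 0.6). A spring always closes it. The passing pen opens it to about 0.08; with the pen home it reads under 0.05.
Things that resemble listed ones, but are neither listed nor needed, are in the scene too. What is shaped like the part that bears marker_mid but blue or green is not meant.

How it is judged:
By the outcome, as a careful person would: the job done as asked, in the order asked, and still so for the second after the job is handed in, with the robot touching nothing.
It also fails if it takes over 35 s, if anything falls off the work surface, if the arm or the gripper's body presses on something with over 40 N, if the wrist force passes 120 N, or if a joint passes its speed limit or range.

### The arm

A 6-joint arm with a two-finger parallel gripper is mounted at the origin on a cart in front of the work surface, level with it; the furniture and walls round the work are solid. World frame = base frame: x ahead of the robot, y to its left, z up, the work surface at z = 0. Lengths are in m, angles in rad, forces in N, time in s.
With the tool pointing down it reaches from about 0.375 to 0.9 m from the base axis. Payload 3.1 kg.
Tool frame: the origin (TCP) lies at the very end of the fingers, on their centre line; the grasp point (between the pads) lies 19 mm behind it (robot.grip_depth is the distance from the TCP to the grasp point, in m); z points along the fingers, y is the direction in which the jaws open and shut (so a half turn about z gives the same grasp; the last joint's range is limited). The gripper opens to 87 mm and grips with 3 to 60 N. Pads are 19 mm wide; open, the fingers measure 117 mm over their backs; the gripper's body (75 mm by 190 mm) begins 51 mm behind the grasp point.
Start: joints at [-1.397, 0.527, 1.433, -0, 1.181, -0.178], TCP at [0.215, -0.587, 0.223] pointing down, gripper open.
Joint ranges: [-3.08, 3.08], [-0.75, 2.2], [0.22, 2.44], [-1.43, 4.57], [0, 2.65], [-2.85, 2.85]. Speed limits (rad/s): [2.79, 2.79, 3.14, 3.14, 3.14, 3.14].

### API

Orientations are given as a unit quaternion [x, y, z, w].
In Python, from rig import robot gives the robot as it stands.
- The arm moves only by the tool drive_tool, never from a script. Its argument "series" is a list of rows, each a list of 7 numbers: the shift along the tool's x, y, z in m, then the turn, a rotation vector about the tool's x, y, z in degrees, then the opening, from 0 (shut) to 1 (fully open). A call has 1 to 5 rows; each row shifts and turns the commanded pose from where the row before left it, along the tool's axes as they then stand; what a row does not reach is not made up. A row lasts 1/8 s, in which the tool goes at most 62.5 mm and 10.7 degrees, less where a joint would pass 70% of its speed; a pose out of reach is approached as far as the arm can. A call is refused whole if a number of a shift passes 0.0625 or a number of a turn 10.7, either way. A call with a gripper value outside its range is refused whole. The fingers move at their own pace and stop on an object; "squeeze" is the grip in N (left out, the last holds). Time passes only in rows, so rows that do not move let the fingers close. It gives the time, the measured TCP pose, the force and the opening at its end, in the units of the state.
- robot.get_obs(): the state, without advancing time (a new reading comes with each control period).
- robot.camera(name): name is "scene" or "top" or "wrist"; returns (picture, depth): 384x512x3 uint8, blue, green, red; 384x512 float32, m along the optical axis (not along the pixel's ray), 0 where there is no reading.
- robot.camera_model(name): a dict with "fx", "fy", "cx", "cy" (pixels), "k1" (the pictures are not rectified: a ray, as slopes to the right and down, at radius r is drawn at 1 + k1 r^2 times it, then the intrinsics apply), "R" (3x3) and "t" (3): a world point X has camera coordinates R X + t. Camera axes: x right, y down, z forward; pixel columns grow to the right and rows downward; lengths in m; the calibration is good to about 2 mm. A picture is of the moment at which its call begins: read the wrist's pose just before it. camera_model takes no time and is no camera call; for the wrist camera it gives the pose at the moment of the call.
- robot.hand_in(): hands the job in, once; it reports no verdict.
The state is a dict: "time": time; "q": joint angles; "joint_velocities": joint speeds; "joint_torque": joint torques, N m; "position": TCP position; "tool_rot": TCP orientation; "ft_force": force on the tool from outside, world axes, zero at the start; "moment": the same for the moment, N m; "grip_width": finger opening in m.
Only numpy, scipy, OpenCV 4.12 (cv2) and the standard library are available. Lean on these libraries where they do the work, as an engineer would, in place of code of your own. Each camera call takes 0.05 s, during which the arm holds its last target. There are 200 camera calls.

## Working session

There is one attempt and no reset: what is moved stays moved. The work goes in short steps, Python scripts to look and compute and a tool call to move; the robot and the scene stay as the last step left them, time stands still between calls to the robot, and variables do not carry over. Pictures are saved under pics/ and viewed, about 8 in all and at most 12, crops included, and the job is handed in when it is done.

Besides the shell and the picture viewer there is one more tool, called as a command line: name --pt "numbers of a row" for each row, then --argument value for the rest. drive_tool: Moves the arm, as the interface text tells. Its arguments: {"type":"object","properties":{"series":{"type":"array"},"squeeze":{"type":"number"}},"required":["series"]}

```bash
mkdir -p pics; ls; cat > h.py <<'E'
import numpy as np, cv2
from rig import robot
def grab(n,tag):
    m=robot.camera_model(n); im,d=robot.camera(n); cv2.imwrite(f'pics/{tag}.png',im); np.savez(f'pics/{tag}.npz',im=im,d=d,**m); return im,d,m
def rays(m,uv):
    uv=np.atleast_2d(np.float64(uv)); K=np.array([[m['fx'],0,m['cx']],[0,m['fy'],m['cy']],[0,0,1.]])
    p=cv2.undistortPoints(uv[:,None],K,np.array([float(m['k1']),0,0,0,0]))[:,0]
    return np.c_[p,np.ones(len(p))]
def onplane(m,uv,z):
    r=rays(m,uv)@m['R']; c=-m['R'].T@m['t']; return c+r*((z-c[2])/r[:,2])[:,None]
def cloud(m,d):
    h,w=d.shape; v,u=np.mgrid[:h,:w]; r=rays(m,np.c_[u.ravel(),v.ravel()]); P=(r*d.ravel()[:,None]-m['t'])@m['R']
    P[d.ravel()==0]=np.nan; return P.reshape(h,w,3)
E
python3 - <<'E'
from h import *
for n in('scene','top'):
    im,d,m=grab(n,n+'0'); print(n,m['fx'],-m['R'].T@m['t'],m['k1'])
o=robot.get_obs();print(o)
a=cv2.imread('pics/scene0.png');b=cv2.imread('pics/top0.png')
cv2.imwrite('pics/top0b.png',cv2.resize(b,(800,600),interpolation=cv2.INTER_CUBIC));cv2.imwrite('pics/scene0b.png',cv2.resize(a,(800,600)))
E
```

```text
pics
scene 394.96822921520567 [0.05548481 0.55106176 0.69543039] -0.06573033837575662
top 366.04187611931457 [0.38248444 0.00878703 0.92391663] -0.002244129227201033
{'time': 0.1, 'q': array([-1.39747859e+00,  5.28368684e-01,  1.43375611e+00,  1.01394870e-05,
        1.18138685e+00, -1.78513894e-01]), 'joint_velocities': array([-0.00065703, -0.00450056, -0.00273384,  0.00175294,  0.00055016,
        0.00086299]), 'joint_torque': array([-2.66218003e-04, -4.40987384e+01, -1.77151036e+01,  6.34164736e-02,
        5.33973263e-02, -5.13895964e-05]), 'position': array([ 0.21529538, -0.58606085,  0.221678  ]), 'tool_rot': array([ 9.84566560e-01,  1.75007911e-01,  7.18117333e-06, -9.59482514e-04]), 'ft_force': array([-0.19819056, -0.20567589, -0.65797794]), 'moment': array([-0.01024608,  0.01073576, -0.02509616]), 'grip_width': 0.08689274259782513}
```

View pics/top0b.png

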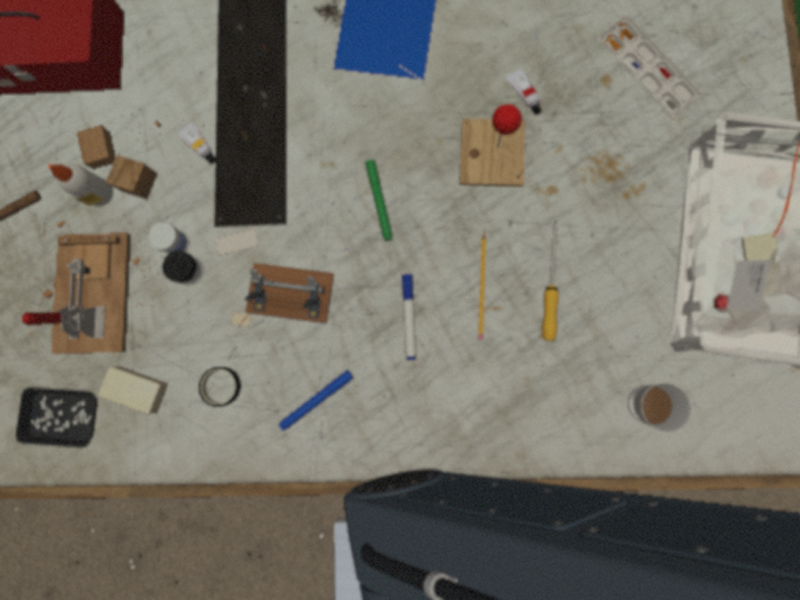

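View pics/scene0b.png

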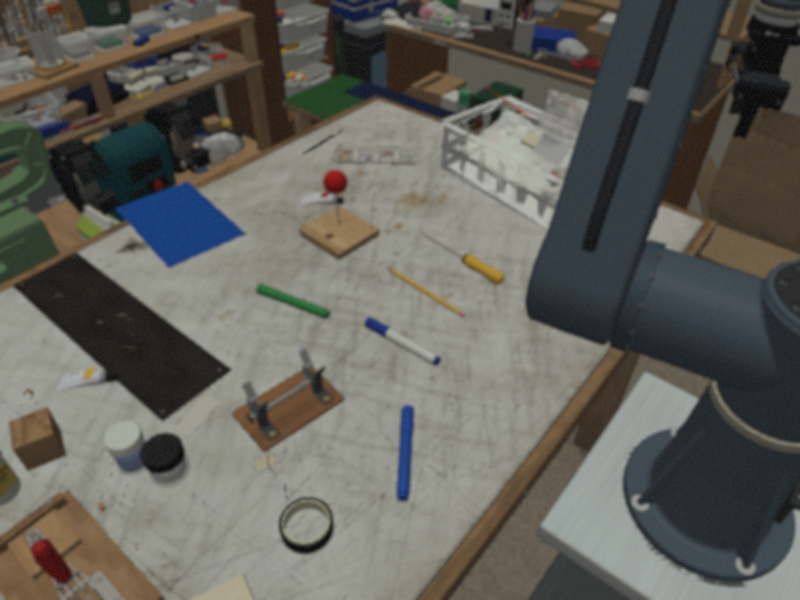

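The top picture shows these possible markers, in its 800x600 pixels:
- White pen with a blue cap at (408,317).
- All-blue rod at (316,400).
- All-green rod at (378,200).
- Pencil at (482,287).
- Screwdriver at (551,285).

I choose the white one with the blue cap. The clip is at (289,292). I'll check both in one close crop while measuring.

```bash
python3 - <<'E'
from h import *
f=np.load('pics/top0.npz');im=f['im'];d=f['d'];m={k:f[k] for k in('fx','fy','cx','cy','k1','R','t')}
P=cloud(m,d)
s=.64
for n,(u,v) in dict(mk=(408,317),blue=(316,400),green=(378,200)).items():
    print(n,onplane(m,(u*s,v*s),.009).round(3))
e=onplane(m,[(408*s,275*s),(410*s,359*s)],.009);print(e, np.linalg.norm(e[0]-e[1]))
# pen by mask: height >6mm near
sub=(P[...,2]>.008)&(np.hypot(P[...,0]-e[:,0].mean(),P[...,1]-e[:,1].mean())<.085)
pts=P[sub][:,:2].astype(np.float32);r=cv2.minAreaRect(pts);print('depth rect',r,len(pts),np.nanmedian(P[sub][:,2]))
print('bench z',np.nanmedian(P[150:300,330:340,2]))
c=[(x*s,y*s) for x,y in((252,264),(333,271),(327,322),(245,312))]
q=onplane(m,c,.008);print('base',q.round(4),q.mean(0))
a=cv2.resize(im[155:240,145:225],None,fx=7,fy=7,interpolation=cv2.INTER_CUBIC)[:590,:400]
a=cv2.resize(im[160:215,150:220],(400,314),interpolation=cv2.INTER_CUBIC)
b=cv2.resize(im[165:240,240:285],(360,600),interpolation=cv2.INTER_CUBIC)
g=np.load('pics/scene0.npz')['im'];c=cv2.resize(g[220:295,145:225],(400,286),interpolation=cv2.INTER_CUBIC)
cv2.imwrite('pics/crop1.png',np.hstack([np.vstack([a,c]),b]))
E
```

```text
mk [[0.465 0.033 0.009]]
blue [[0.337 0.182 0.009]]
green [[0.661 0.078 0.009]]
[[0.53353584 0.03126371 0.009     ]
 [0.39834712 0.03149724 0.009     ]] 0.13518892928714965
depth rect ((0.4654337167739868, 0.03212989121675491), (0.13596178591251373, 0.018176181241869926), 0.8545302748680115) 377 0.01618499030035552
bench z 0.00012013086244698362
base [[0.5599 0.2879 0.008 ]
 [0.544  0.1537 0.008 ]
 [0.4608 0.164  0.008 ]
 [0.4807 0.2984 0.008 ]] [0.5113513  0.22597437 0.008     ]
```

View pics/crop1.png

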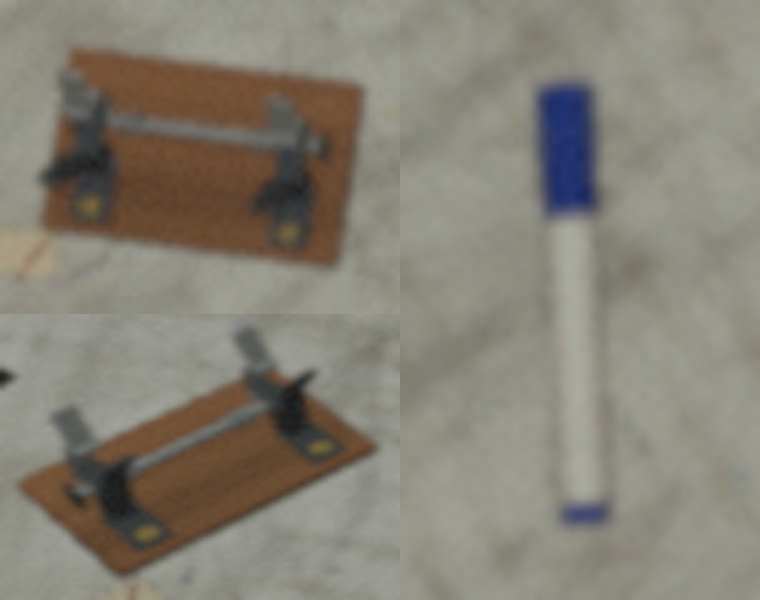

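The crop confirms the white pen with blue cap, about 18 mm thick and 136 mm long, roughly along world x. In the clip, the dark cheeks are on the robot side. The jaw and its bar are on the far side, so clip +x is about world +x. Next I plan the approach with a wrist look.

```bash
cat >> h.py <<'E'
from scipy.spatial.transform import Rotation as Ro
def pose():
    o=robot.get_obs(); R=Ro.from_quat(o['tool_rot']).as_matrix(); return o,R
def plan(target,heading,n):
    "rows (mm, deg) to bring a down-pointing tool to target, tool x at heading (deg)"
    o,R=pose(); h=np.degrees(np.arctan2(R[1,0],R[0,0])); dh=(heading-h)
    down=lambda a: np.array([[np.cos(a),np.sin(a),0],[np.sin(a),-np.cos(a),0],[0,0,-1]])
    dp=(np.array(target)-o['position'])/n
    tilt=(Ro.from_matrix(R).inv()*Ro.from_matrix(down(np.radians(h)))).as_rotvec(degrees=True)
    print('pos',o['position'].round(4),'head',h.round(2),'tilt fix',tilt.round(2),'F',o['ft_force'].round(1),'w',round(o['grip_width'],4),'t',o['time'])
    for i in range(n):
        print((down(np.radians(h+dh*i/n)).T@dp).round(4), 'turn z',round(-dh/n,2))
E
python3 -c "
from h import *
plan((.44,.032,.22),1,12)"
```

```text
pos [ 0.2153 -0.5861  0.2217] head 20.16 tilt fix [-0.11 -0.02  0.  ] F [-0.2 -0.2 -0.7] w 0.0869 t 0.1
[ 0.0353 -0.0419  0.0001] turn z 1.6
[ 0.0341 -0.0429  0.0001] turn z 1.6
[ 0.0329 -0.0438  0.0001] turn z 1.6
[ 0.0317 -0.0447  0.0001] turn z 1.6
[ 0.0304 -0.0456  0.0001] turn z 1.6
[ 0.0292 -0.0464  0.0001] turn z 1.6
[ 0.0279 -0.0472  0.0001] turn z 1.6
[ 0.0265 -0.0479  0.0001] turn z 1.6
[ 0.0252 -0.0487  0.0001] turn z 1.6
[ 0.0238 -0.0494  0.0001] turn z 1.6
[ 0.0224 -0.05    0.0001] turn z 1.6
[ 0.021  -0.0506  0.0001] turn z 1.6
```

drive_tool --pt "0.035 -0.042 0 0 0 1.6 1" --pt "0.034 -0.043 0 0 0 1.6 1" --pt "0.033 -0.044 0 0 0 1.6 1" --pt "0.032 -0.045 0 0 0 1.6 1" --pt "0.03 -0.046 0 0 0 1.6 1"

```text
time: 0.72
position: [0.3085, -0.3264, 0.2223]
tool_rot: [0.994, 0.105, 0.0, -0.0]
ft_force: [1.1, 0.1, -0.5]
grip_width: 0.087
```

drive_tool --pt "0.029 -0.046 0 0 0 1.6 1" --pt "0.028 -0.047 0 0 0 1.6 1" --pt "0.027 -0.048 0 0 0 1.6 1" --pt "0.025 -0.049 0 0 0 1.6 1" --pt "0.024 -0.049 0 0 0 1.6 1"

```text
time: 1.35
position: [0.4027, -0.0695, 0.2225]
tool_rot: [0.999, 0.036, 0.0, 0.0]
ft_force: [0.1, -0.5, 0.4]
grip_width: 0.0868
```

drive_tool --pt "0.022 -0.05 0 0 0 1.6 1" --pt "0.021 -0.05 0 0 0 1.6 1" --pt "0 0 0 0 0 0 1" --pt "0 0 0 0 0 0 1"

```text
time: 1.85
position: [0.439, 0.031, 0.2223]
tool_rot: [1.0, 0.009, -0.001, 0.0]
ft_force: [0.0, -0.4, 0.3]
grip_width: 0.0869
```

```bash
python3 -c "
from h import *
im,d,m=grab('wrist','w1'); P=cloud(m,d); print('cam',-m['R'].T@m['t'],m['fx'])
k=(P[...,2]>.007)&(P[...,2]<.03)&(np.hypot(P[...,0]-.465,P[...,1]-.032)<.09)
r=cv2.minAreaRect(P[k][:,:2].astype(np.float32));print(k.sum(),r,np.nanpercentile(P[k][:,2],95))
plan((.465,.032,.1),1,3)"
```

```text
cam [0.51381435 0.03193256 0.38457339] 307.98115678715055
1652 ((0.46525683999061584, 0.03453756123781204), (0.13810591399669647, 0.017405018210411072), 1.3057067394256592) 0.01872439961664591
pos [0.439  0.0304 0.2223] head 0.93 tilt fix [0.02 0.06 0.  ] F [-0.2 -0.1  0.5] w 0.0872 t 1.9
[ 0.0087 -0.0004  0.0408] turn z -0.02
[ 0.0087 -0.0004  0.0408] turn z -0.02
[ 0.0087 -0.0004  0.0408] turn z -0.02
```

View pics/w1.png

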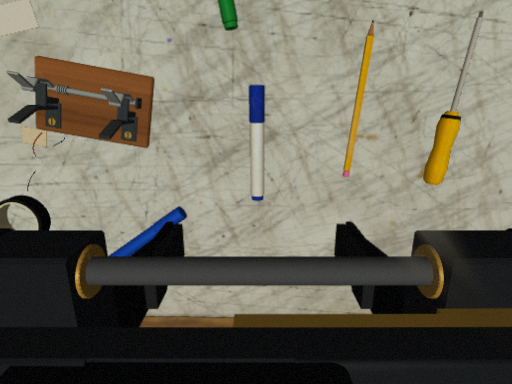

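The wrist view shows the pen at (257,142), lying straight ahead between the fingers, with the clip at (85,95). I descend onto the pen's centre.

drive_tool --pt "0.009 -0.001 0.05 0 0 0 1" --pt "0.009 -0.001 0.05 0 0 0 1" --pt "0.0085 -0.001 0.05 0 0 0 0.7" --pt "0 0 0.04 0 0 0 0.6" --pt "0 0 0.016 0 0 0 0.6"

```text
time: 2.52
position: [0.4646, 0.0327, 0.0143]
tool_rot: [1.0, 0.007, -0.002, -0.0]
ft_force: [-0.6, -0.3, 0.6]
grip_width: 0.0649
```

drive_tool --pt "0 0 0.012 0 0 0 0.6" --pt "0 0 0 0 0 0 0.6" --pt "0 0 0 0 0 0 0.6"

```text
time: 2.9
position: [0.4665, 0.034, 0.0052]
tool_rot: [1.0, 0.008, 0.001, 0.0]
ft_force: [-0.4, -0.4, 0.4]
grip_width: 0.0525
```

drive_tool --pt "-0.001 0 0.002 0 0 0 0.1" --pt "0 0 0 0 0 0 0" --pt "0 0 0 0 0 0 0" --pt "0 0 0 0 0 0 0" --pt "0 0 0 0 0 0 0" --squeeze 30

```text
time: 3.52
position: [0.4651, 0.0346, 0.0026]
tool_rot: [1.0, 0.008, 0.0, 0.0]
ft_force: [-0.2, 0.8, 0.1]
grip_width: 0.0172
```

drive_tool --pt "0 0 -0.03 0 0 0 0" --pt "0 0 -0.05 0 0 0 0" --pt "0 0 -0.06 0 0 0 0" --pt "0 0 -0.05 0 0 0 0" --pt "0 0 0 0 0 0 0"

```text
time: 4.15
position: [0.4676, 0.0342, 0.1962]
tool_rot: [1.0, 0.008, 0.005, 0.001]
ft_force: [0.2, 0.6, 0.2]
grip_width: 0.0173
```

```bash
python3 -c "
from h import *
plan((.475,.226,.2),82.4,9)"
```

```text
pos [0.4676 0.0342 0.1962] head 0.97 tilt fix [ 0.1  -0.55 -0.  ] F [0.2 0.6 0.2] w 0.0173 t 4.15
[ 0.0012 -0.0213 -0.0004] turn z -9.05
[ 0.0045 -0.0208 -0.0004] turn z -9.05
[ 0.0077 -0.0199 -0.0004] turn z -9.05
[ 0.0108 -0.0184 -0.0004] turn z -9.05
[ 0.0135 -0.0165 -0.0004] turn z -9.05
[ 0.0159 -0.0142 -0.0004] turn z -9.05
[ 0.018  -0.0115 -0.0004] turn z -9.05
[ 0.0196 -0.0085 -0.0004] turn z -9.05
[ 0.0206 -0.0053 -0.0004] turn z -9.05
```

Gripped at 17.3 mm. I stop short of the clip, with the wrist camera over it, and measure.

```bash
python3 -c "
from h import *
plan((.495,.13,.2),82.4,8)"
```

```text
pos [0.4676 0.0342 0.1962] head 0.97 tilt fix [ 0.1  -0.55 -0.  ] F [0.2 0.6 0.2] w 0.0173 t 4.15
[ 0.0036 -0.0119 -0.0005] turn z -10.18
[ 0.0057 -0.0111 -0.0005] turn z -10.18
[ 0.0075 -0.0099 -0.0005] turn z -10.18
[ 0.0092 -0.0084 -0.0005] turn z -10.18
[ 0.0105 -0.0067 -0.0005] turn z -10.18
[ 0.0115 -0.0047 -0.0005] turn z -10.18
[ 0.0122 -0.0026 -0.0005] turn z -10.18
[ 0.0124 -0.0004 -0.0005] turn z -10.18
```

drive_tool --pt "0.004 -0.012 0 0 0 -10 0" --pt "0.006 -0.011 0 0 0 -10 0" --pt "0.007 -0.01 0 0 0 -10 0" --pt "0.009 -0.008 0 0 0 -10 0" --pt "0.01 -0.007 0 0 0 -10 0"

```text
time: 4.78
position: [0.4809, 0.0941, 0.1908]
tool_rot: [0.902, 0.433, -0.002, -0.001]
ft_force: [-0.2, 0.1, 0.2]
grip_width: 0.0172
```

drive_tool --pt "0.011 -0.005 0 0 0 -10 0" --pt "0.012 -0.002 0 0 0 -10.5 0" --pt "0.012 0 0 0 0 -10.5 0" --pt "0 0 0 0 0 0 0" --pt "0 0 0 0 0 0 0"

```text
time: 5.4
position: [0.4921, 0.128, 0.1915]
tool_rot: [0.756, 0.655, -0.001, -0.001]
ft_force: [0.3, -0.3, -0.2]
grip_width: 0.0174
```

```bash
python3 -c "
from h import *
plan((.51,.226,.2),82.4,3)
im,d,m=grab('wrist','w2'); cv2.imwrite('pics/w2b.png',cv2.resize(im,(800,600),interpolation=cv2.INTER_CUBIC)); P=cloud(m,d); print('cam',-m['R'].T@m['t'])
hs=cv2.cvtColor(im,cv2.COLOR_BGR2HSV)
k=np.hypot(P[...,0]-.511,P[...,1]-.226)<.11
b=k&(P[...,2]>.004)&(P[...,2]<.013)
r=cv2.minAreaRect(P[b][:,:2].astype(np.float32));print('base',b.sum(),r)
a=k&(P[...,2]>.035)&(P[...,2]<.08)
n,l,s,c=cv2.connectedComponentsWithStats(a.astype(np.uint8))
for i in range(1,n):
  if s[i,4]>15:
    q=P[l==i]; print(s[i],q.mean(0).round(4),q.min(0).round(4),q.max(0).round(4))
"
```

```text
pos [0.4921 0.128  0.1915] head 81.81 tilt fix [-0.13  0.04 -0.  ] F [ 0.3 -0.3 -0.2] w 0.0174 t 5.4
[ 0.0332  0.0012 -0.0028] turn z -0.2
[ 0.0332  0.0013 -0.0028] turn z -0.2
[ 0.0332  0.0015 -0.0028] turn z -0.2
cam [0.50283166 0.20180247 0.35389946]
base 7791 ((0.5100622773170471, 0.228680819272995), (0.13469548523426056, 0.08411774784326553), 80.67906951904297)
[233   4  21  26 347] [0.499  0.2745 0.0599] [0.4906 0.2682 0.0367] [0.5077 0.2818 0.0732]
[270   5  22  26 389] [0.5305 0.2694 0.0591] [0.5212 0.263  0.0355] [0.5393 0.2775 0.0734]
[277 115  11  16 141] [0.5202 0.1817 0.0662] [0.5157 0.1751 0.0354] [0.5252 0.1879 0.0721]
[233 116   7  14  95] [0.4794 0.188  0.07  ] [0.4759 0.1817 0.0655] [0.4826 0.1939 0.0725]
```

View pics/w2b.png

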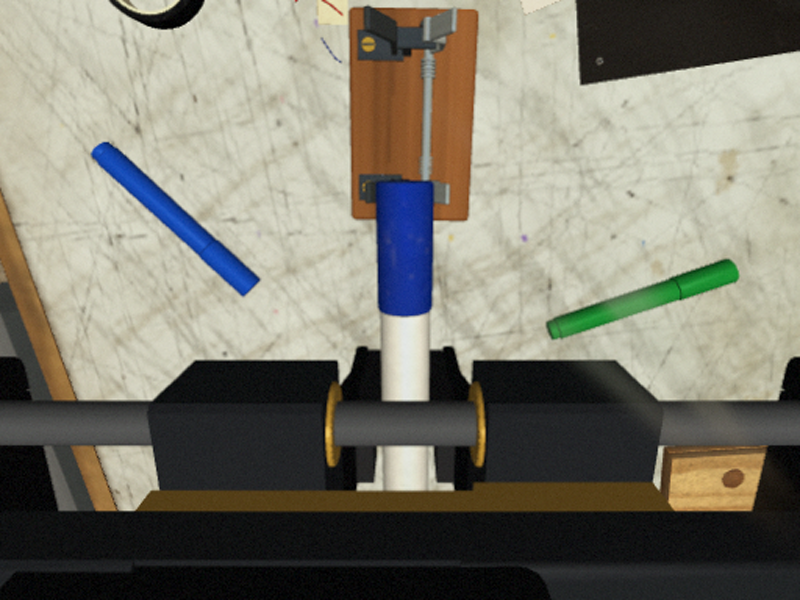

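The picture shows the clip at (412,115), with its cheeks on the left and its jaw on the right. The pen lies lengthwise at (406,250), nearly parallel to it. I now measure the fork profile in the clip frame, and the pen in the same image to cancel camera bias.

```bash
cat > m.py <<'E'
from h import *
import sys
def clipm(tag,H):
    f=np.load(f'pics/{tag}.npz');m={k:f[k] for k in('fx','fy','cx','cy','k1','R','t')};P=cloud(m,f['d']);im=f['im']
    a=np.radians(H);yv=np.array([np.cos(a),np.sin(a)]);xv=np.array([yv[1],-yv[0]]);o=np.array([.510,.2287])
    X=(P[...,:2]-o)@xv*1000;Y=(P[...,:2]-o)@yv*1000;Z=P[...,2]*1000
    b=(np.abs(X)<55)&(np.abs(Y)<80)&(Z>4)&(Z<12)
    for lo,hi in((-64,-50),(-30,-10),(10,30),(50,64)):
        k=b&(Y>lo)&(Y<hi)
        if k.sum()>20: print('base X at Y',lo,hi,np.percentile(X[k],[1,99]).round(1))
    for lo,hi in((-35,-20),(20,35)):
        k=b&(X>lo)&(X<hi);print('base Y at X',lo,np.percentile(Y[k],[1,99]).round(1))
    for s in(-1,1):
        for zl in range(30,76,5):
            k=(np.abs(Y-45*s)<12)&(np.abs(X)<40)&(Z>zl)&(Z<zl+5)
            for nm,kk in(('L',k&(X<2)),('R',k&(X>2))):
                if kk.sum()>4: print(s,zl,nm,kk.sum(),'X',np.percentile(X[kk],[5,50,95]).round(1),'Y',np.percentile(Y[kk],[5,95]).round(1))
    return P,im
E
python3 - <<'E'
from m import *
P,im=clipm('w2',80.7)
# pen
o,R=pose();p=(P-o['position'])@R*1000
k=(np.abs(p[...,1])<14)&(p[...,2]<2)&(p[...,2]>-18)&(p[...,0]>25)&(p[...,0]<90)
q=p[k];print('pen in tool: ',len(q),'xmax',np.percentile(q[:,0],99.5))
for lo in(28,40,50,60):
    s=q[(q[:,0]>lo)&(q[:,0]<lo+10)];print(lo,np.percentile(s[:,1],[2,98]).round(1),'z',np.percentile(s[:,2],[5,50]).round(1))
E
```

```text
base X at Y -64 -50 [-41.9  41.6]
base X at Y -30 -10 [-41.2  40.8]
base X at Y 10 30 [-40.8  40.8]
base X at Y 50 64 [-40.4  41.2]
base Y at X -35 [-65.9  64.1]
base Y at X 20 [-65.9  64.6]
-1 55 R 7 X [13.7 13.8 14.4] Y [-47.8 -39.4]
-1 60 R 44 X [13.8 15.3 16.4] Y [-50.5 -39.8]
-1 65 L 38 X [-26.4 -22.  -21.2] Y [-50.3 -39.6]
-1 65 R 46 X [16.6 18.  20.4] Y [-50.2 -39.6]
-1 70 L 57 X [-26.4 -24.5 -22.7] Y [-50.2 -40.1]
-1 70 R 41 X [18.9 20.4 22. ] Y [-50.  -40.2]
1 30 L 178 X [-9.6 -3.9  1.7] Y [38.3 49.4]
1 30 R 76 X [ 2.7  4.8 13.3] Y [38.2 48.1]
1 35 L 8 X [-13.6 -10.7 -10.3] Y [38.1 41. ]
1 40 L 14 X [-12.3 -10.3 -10.2] Y [38.2 47.8]
1 40 R 11 X [15.8 17.2 18.1] Y [38.3 42.1]
1 45 L 44 X [-13.8 -11.9 -11. ] Y [38.1 49.3]
1 45 R 33 X [ 4.9 12.4 17.4] Y [38.2 48.4]
1 50 L 47 X [-16.1 -14.4 -12.8] Y [38.4 48.9]
1 50 R 101 X [ 5.   7.7 10.2] Y [38.4 49.4]
1 55 L 56 X [-18.4 -16.8 -15.2] Y [38.3 49. ]
1 55 R 56 X [10.5 11.8 13.4] Y [38.4 48.8]
1 60 L 48 X [-20.8 -19.2 -18.3] Y [38.4 48.8]
1 60 R 62 X [13.2 14.7 16.3] Y [38.5 49.4]
1 65 L 51 X [-24.9 -21.3 -20.2] Y [38.1 49.2]
1 65 R 70 X [16.2 17.7 20.8] Y [39.  49.4]
1 70 L 79 X [-26.1 -24.3 -22. ] Y [38.9 48.9]
1 70 R 52 X [18.7 20.4 21.7] Y [39.4 49. ]
pen in tool:  3192 xmax 68.79993931218706
28 [-9.7  7.7] z [-16.2 -14.4]
40 [-9.5  8.1] z [-16.1 -14.4]
50 [-9.4  7.9] z [-16.1 -14.3]
60 [-9.6  7.7] z [-16.1 -14.2]
```

The forks agree with heading 80.7°. The cheek face is at X=-10.3, so the seat is near X=-0.3. The pen sits centred in the gripper, with about 0.85 mm camera bias. I set TCP target (0.510, 0.228), heading 80.7°.

```bash
python3 -c "
from h import *
plan((.5104,.2279,.19),80.7,3)"
```

```text
pos [0.4924 0.1279 0.1918] head 81.82 tilt fix [-0.1   0.03 -0.  ] F [-0.3 -1.2 -0.1] w 0.017 t 5.45
[0.0339 0.0012 0.0006] turn z 0.37
[0.0339 0.001  0.0006] turn z 0.37
[0.0339 0.0008 0.0006] turn z 0.37
```

drive_tool --pt "0.034 0.001 0 0 0 0.4 0" --pt "0.034 0.001 0 0 0 0.4 0" --pt "0.034 0.001 0 0 0 0.3 0" --pt "0 0 0.04 0 0 0 0" --pt "0 0 0.04 0 0 0 0" --squeeze 40

```text
time: 6.08
position: [0.5114, 0.2289, 0.112]
tool_rot: [0.762, 0.648, 0.001, 0.0]
ft_force: [0.3, -0.8, -0.3]
grip_width: 0.0172
```

drive_tool --pt "0 0 0.02 0 0 0 0" --pt "0 0 0 0 0 0 0" --pt "0 0 0 0 0 0 0" --pt "0 0 0 0 0 0 0"

```text
time: 6.58
position: [0.5119, 0.2288, 0.0938]
tool_rot: [0.761, 0.648, 0.001, 0.001]
ft_force: [-0.6, -1.3, 0.1]
grip_width: 0.0169
```

```bash
python3 -c "
from h import *
plan((.5104,.2279,.033),80.7,4)
grab('scene','s3');im=cv2.imread('pics/s3.png')[190:330,110:270]
grab('wrist','w3');w=cv2.imread('pics/w3.png')
cv2.imwrite('pics/c3.png',np.hstack([cv2.resize(im,(400,350),interpolation=cv2.INTER_CUBIC),cv2.resize(w,(400,350))]))"
```

```text
pos [0.5119 0.2288 0.0938] head 80.82 tilt fix [ 0.14 -0.05 -0.  ] F [-0.6 -1.3  0.1] w 0.0169 t 6.575
[-0.0003 -0.0003  0.0152] turn z 0.03
[-0.0003 -0.0003  0.0152] turn z 0.03
[-0.0003 -0.0003  0.0152] turn z 0.03
[-0.0003 -0.0003  0.0152] turn z 0.03
```

View pics/c3.png

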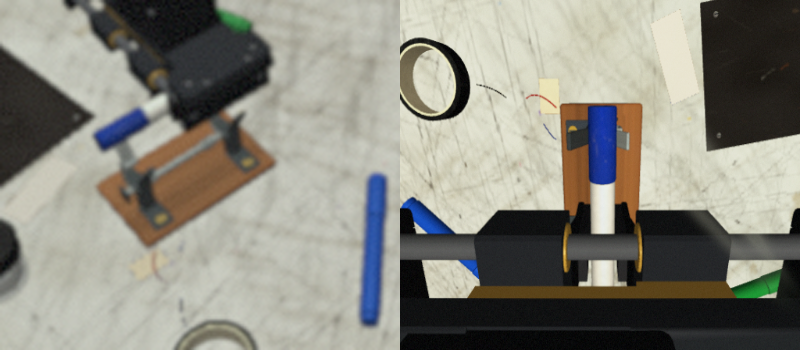

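The pen is over the clip and parallel to it: the cap at (602,145) in the wrist view lies between cheek and jaw. I correct by 1 mm and descend to just above contact.

drive_tool --pt "-0.001 -0.0015 0.015 0 0 0 0" --pt "0 0 0.015 0 0 0 0" --pt "0 0 0.008 0 0 0 0" --pt "0 0 0 0 0 0 0" --squeeze 45

```text
time: 7.18
position: [0.5086, 0.2278, 0.0533]
tool_rot: [0.761, 0.648, -0.001, -0.001]
ft_force: [-0.4, -0.0, 0.2]
grip_width: 0.0169
```

```bash
python3 -c "
from h import *
plan((.5104,.2279,.033),80.7,4)"
```

```text
pos [0.5086 0.2278 0.0533] head 80.85 tilt fix [-0.13  0.05 -0.  ] F [-0.4 -0.   0.2] w 0.0169 t 7.175
[0.0001 0.0004 0.0051] turn z 0.04
[0.0001 0.0004 0.0051] turn z 0.04
[0.0001 0.0004 0.0051] turn z 0.04
[0.0001 0.0004 0.0051] turn z 0.04
```

drive_tool --pt "0 0.001 0 0 0 0 0" --pt "0 0 0.005 0 0 0 0" --pt "0 0 0.004 0 0 0 0" --pt "0 0 0.004 0 0 0 0" --pt "0 0 0 0 0 0 0"

```text
time: 7.8
position: [0.5089, 0.2279, 0.0415]
tool_rot: [0.761, 0.648, -0.001, -0.001]
ft_force: [-2.8, 0.9, 0.9]
grip_width: 0.0168
```

drive_tool --pt "0 0 0.003 0 0 0 0" --pt "0 0 0.003 0 0 0 0" --pt "0 0 0 0 0 0 0"

```text
time: 8.18
position: [0.5095, 0.2277, 0.0347]
tool_rot: [0.761, 0.648, -0.001, -0.001]
ft_force: [-2.9, 0.5, -2.5]
grip_width: 0.0168
```

drive_tool --pt "0 0 0.0015 0 0 0 0" --pt "0 0 0.0015 0 0 0 0" --pt "0 0 0 0 0 0 0"

```text
time: 8.55
position: [0.5103, 0.2277, 0.0335]
tool_rot: [0.761, 0.649, -0.0, 0.0]
ft_force: [-3.6, 0.4, 7.0]
grip_width: 0.0169
```

```bash
python3 -c "
from h import *
plan((.5104,.2279,.033),80.7,1)
im,d,m=grab('scene','s4');im=im[190:330,110:270]
w,d,m=grab('wrist','w4')
P=cloud(m,d);o,R=pose();p=(P-o['position'])@R*1000
k=(np.abs(p[...,1]+1)<3)&(p[...,2]<2)&(p[...,2]>-25)&(p[...,0]>25)&(p[...,0]<75)
print('pen top z',np.nanpercentile(P[k][:,2],[50,90,95]), 'top in tool', np.percentile(p[k][:,2],[5,50]))
cv2.imwrite('pics/c4.png',np.hstack([cv2.resize(im,(400,350),interpolation=cv2.INTER_CUBIC),cv2.resize(w[:,100:400],(400,350))]))"
```

```text
pos [0.5103 0.2277 0.0335] head 80.87 tilt fix [0.01 0.01 0.  ] F [-3.6  0.4  7. ] w 0.0169 t 8.55
[0.0002 0.0001 0.0005] turn z 0.17
pen top z [0.04920048 0.0499923  0.05017722] top in tool [-16.66882088 -15.69222716]
```

View pics/c4.png

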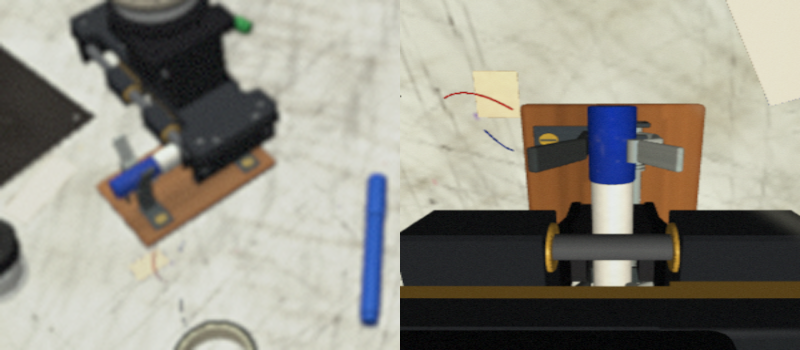

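It has bottomed out with +7 N upward and the pen top at about 49.5 mm. The jaw edge covers the pen at (632,150). Release and lift.

drive_tool --pt "0 0 -0.001 0 0 0 0.35" --pt "0 0 0 0 0 0 0.4" --pt "0 0 0 0 0 0 0.5" --pt "0 0 0 0 0 0 0.5"

```text
time: 9.15
position: [0.5108, 0.2278, 0.0335]
tool_rot: [0.761, 0.648, 0.0, 0.0]
ft_force: [-1.0, -0.1, -0.5]
grip_width: 0.0417
```

drive_tool --pt "0 0 -0.02 0 0 0 0.5" --pt "0 0 -0.05 0 0 0 0.5" --pt "0 0 -0.06 0 0 0 0.5" --pt "-0.05 0 -0.03 0 0 0 0.5" --pt "-0.05 0 0 0 0 0 0.5"

```text
time: 9.78
position: [0.4966, 0.1285, 0.1966]
tool_rot: [0.761, 0.649, 0.003, 0.003]
ft_force: [-0.2, 0.3, -0.5]
grip_width: 0.0433
```

drive_tool --pt "-0.02 0 0 0 0 0 0.5" --pt "0 0 0 0 0 0 0.5" --pt "0 0 0 0 0 0 0.5"

```text
time: 10.15
position: [0.4915, 0.1099, 0.1935]
tool_rot: [0.761, 0.649, 0.0, -0.0]
ft_force: [-0.2, 0.5, -0.3]
grip_width: 0.0436
```

```bash
python3 -c "
from m import *
plan((.5104,.2279,.033),80.7,1)
s,_,_=grab('scene','s5');s=s[190:330,110:270]
w,d,mm=grab('wrist','w5')
P,im=clipm('w5',80.7)
a=np.radians(80.7);yv=np.array([np.cos(a),np.sin(a)]);xv=np.array([yv[1],-yv[0]]);X=(P[...,:2]-[.51,.2287])@xv*1e3;Y=(P[...,:2]-[.51,.2287])@yv*1e3
for lo in(-65,-35,-15,5,25,55):
  k=(abs(X)<11)&(Y>lo)&(Y<lo+8)&(P[...,2]>.03);print('pen',lo,np.percentile(P[k][:,2],[50,95]).round(4),np.percentile(X[k],[2,98]).round(1))
k=(abs(X)<4)&(P[...,2]>.04)&(abs(Y)<90);print('Y ends',np.percentile(Y[k],[.5,99.5]))
cv2.imwrite('pics/c5.png',np.hstack([cv2.resize(s,(400,350),interpolation=cv2.INTER_CUBIC),cv2.resize(w[:230,130:390],(400,350))]))"
```

```text
pos [0.4915 0.1099 0.1935] head 80.86 tilt fix [ 0.01 -0.03 -0.  ] F [-0.2  0.5 -0.3] w 0.0436 t 10.15
[ 1.195e-01 -1.000e-04  1.605e-01] turn z 0.16
base X at Y -64 -50 [-41.4  41.1]
base X at Y -30 -10 [-41.2  41. ]
base X at Y 10 30 [-40.1  41.2]
base X at Y 50 64 [-41.2  41.4]
base Y at X -35 [-66.8  52.2]
base Y at X 20 [-66.6  53.2]
-1 30 L 11 X [-9.7 -9.7 -9.7] Y [-49.8 -40. ]
-1 40 L 52 X [-10.3  -8.4  -6.9] Y [-55.3 -34.7]
-1 40 R 19 X [6.2 7.3 8.2] Y [-55.8 -34. ]
-1 45 L 274 X [-12.   -3.4   1.4] Y [-55.6 -34.4]
-1 45 R 110 X [2.3 4.2 6.3] Y [-55.7 -33.8]
-1 50 L 39 X [-15.6 -13.8 -12.9] Y [-50.9 -40. ]
-1 50 R 79 X [ 5.2  8.  10.8] Y [-50.8 -39.9]
-1 55 L 38 X [-18.1 -16.4 -15.5] Y [-50.8 -39.9]
-1 55 R 44 X [10.7 12.5 13.5] Y [-50.6 -39.2]
-1 60 L 42 X [-19.8 -18.9 -17.9] Y [-49.9 -39.4]
-1 60 R 48 X [13.6 15.1 16.7] Y [-50.3 -39.5]
-1 65 L 52 X [-24.5 -21.3 -20.3] Y [-50.7 -39.9]
-1 65 R 51 X [16.7 18.3 21.8] Y [-50.5 -39.3]
-1 70 L 58 X [-26.3 -24.5 -22.7] Y [-50.6 -40.2]
-1 70 R 42 X [19.1 20.8 21.9] Y [-49.6 -40.2]
1 30 L 18 X [-13.9 -10.3 -10.2] Y [38.2 46.4]
1 30 R
[... 930 characters left out ...]
                                                     ~~~~~~~~~~~~~^^^^^^^^^^^^^^^^^^^
    return _quantile_unchecked(
        a, q, axis, out, overwrite_input, method, keepdims, weights)
    return _ureduce(a,
                    func=_quantile_ureduce_func,
    ...<5 lines>...
                    overwrite_input=overwrite_input,
                    method=method)
    r = func(a, **kwargs)
    result = _quantile(arr,
                       quantiles=q,
    ...<2 lines>...
                       out=out,
                       weights=wgt)
    slices_having_nans = np.isnan(arr[-1, ...])
                                  ~~~^^^^^^^^^
IndexError: index -1 is out of bounds for axis 0 with size 0
```

The pen is level with its top at 49 to 50 mm, and the jaw profile is back to within about 0.4 mm of closed. The script failed on its last bin because the far end lies outside the picture. One last look, plus the lengthwise check from the top camera.

```bash
python3 -c "
from h import *
s=np.load('pics/s5.npz')['im'][190:330,110:270];w=np.load('pics/w5.npz')['im']
im,d,m=grab('top','t5');P=cloud(m,d)
a=np.radians(80.7);yv=np.array([np.cos(a),np.sin(a)]);xv=np.array([yv[1],-yv[0]]);X=(P[...,:2]-[.51,.2287])@xv*1e3;Y=(P[...,:2]-[.51,.2287])@yv*1e3
k=(abs(X)<6)&(P[...,2]>.035)&(P[...,2]<.06)&(abs(Y)<90);print('Y ends',np.percentile(Y[k],[.5,99.5]), np.median(P[k][:,2]))
b=(abs(X)<50)&(P[...,2]>.005)&(P[...,2]<.012)&(abs(Y)<90);print('base Y',np.percentile(Y[b],[.5,99.5]))
cv2.imwrite('pics/c5.png',np.hstack([cv2.resize(s,(400,350),interpolation=cv2.INTER_CUBIC),cv2.resize(w[:230,130:390],(400,350))]))"
```

```text
Y ends [ 2.6840408  57.20806044] 0.04785013519907771
base Y [-19.22257781  64.2000747 ]
```

View pics/c5.png

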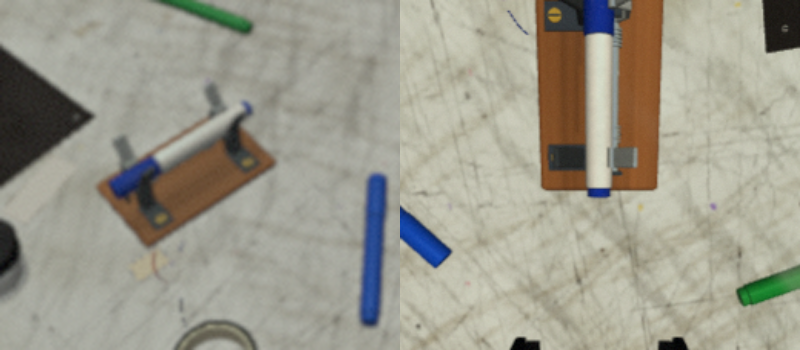

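```bash
python3 -c "
from h import *
a=np.radians(80.7);yv=np.array([np.cos(a),np.sin(a)]);xv=np.array([yv[1],-yv[0]])
for t in('w5','s5','w4','t5'):
  f=np.load(f'pics/{t}.npz');m={k:f[k] for k in('fx','fy','cx','cy','k1','R','t')};P=cloud(m,f['d']);hs=cv2.cvtColor(f['im'],cv2.COLOR_BGR2HSV)
  X=(P[...,:2]-[.51,.2287])@xv*1e3;Y=(P[...,:2]-[.51,.2287])@yv*1e3
  k=(abs(X)<9)&(P[...,2]>.036)&(P[...,2]<.056)&(abs(Y)<90)
  bl=k&(hs[...,0]>105)&(hs[...,0]<130)&(hs[...,1]>130)
  q=Y[bl];print(t,'all',Y[k].min().round(1),Y[k].max().round(1),'cap',q[q>0].min() if (q>0).any() else None,q.max() if len(q) else None,'tail',q[q<0].min() if (q<0).any() else None)
"
```

```text
w5 all -70.1 43.6 cap 25.07747943579028 43.581791208307344 tail -69.28614833639321
s5 all -69.8 68.4 cap 29.838418536774835 67.76945485685609 tail None
w4 all -43.7 67.8 cap 25.110701381900395 67.76372601766111 tail None
t5 all 2.4 58.6 cap 27.139511838639955 57.650126595933045 tail None
```

The pen runs from Y=-70 to +68, so its centre is within 1 mm of the clip's. The top camera's short reading comes from the arm blocking its view. Handing in.

```bash
python3 -c "
from rig import robot
print(robot.hand_in(), robot.get_obs()['time'])"
```

```text
the job is handed in; nothing more can be done
the job is handed in; nothing more can be done
```

The white marker with the blue cap is home in the spring clip, and I have handed the job in at about 10.3 s of robot time. I gripped it at mid-length, laid it level over the two forks and pushed it down until it bottomed, with +7 N on the wrist. Then I released it and moved the gripper clear.

Last checks, all taken after release except where noted:
- **Height:** the pen is level, with its top 49–50 mm above the bench, so its centre is at about 40 mm.
- **Lengthwise position:** the ends read about −70 and +68 mm, which puts the pen within about 1 mm of the clip's centre.
- **Jaw:** near the pen its profile is within about 0.5 mm of its closed shape, and in the pictures it sits over the pen. I did not read the joint angle itself.
- **Force on the arm:** the wrist force was near zero.

Two checks were incomplete:
- The final top view gave a short pen length because the arm blocked part of it.
- The final wrist view cut off the far end. I took that end from the scene camera, which agreed with the wrist picture from just before release.

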